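# Pry open the restrictor cover and set the thumbscrew a quarter turn off its seat

### The arm

A 6-joint arm with a two-finger parallel gripper is mounted at the origin on a cart in front of the work surface, level with it; the furniture and walls round the work are solid. World frame = base frame: x ahead of the robot, y to its left, z up, the work surface at z = 0. Lengths are in m, angles in rad, forces in N, time in s.
With the tool pointing down it reaches from about 0.35 to 0.975 m from the base axis. Payload 4.9 kg.
Tool frame: the origin (TCP) lies between the finger pads; the fingertips stand 17 mm ahead of it and the grasp point (between the pads) lies 2 mm behind it; z points along the fingers, y is the line along which they close (so a half turn about z gives the same grasp; the last joint's range is limited). The gripper opens to 85 mm and grips with 20 to 120 N. Pads are 22 mm wide; open, the fingers measure 114 mm over their backs; the gripper's body (76 mm by 85 mm) begins 54 mm behind the grasp point. The pads swing forward as they close: fully open they stand 13 mm farther back than shut.
Start: joints at [1.081, 0.053, 1.613, -0, 1.476, -0.119], TCP at [0.226, 0.583, 0.248] pointing down, gripper open.
Joint ranges: [-3.01, 3.01], [-1.01, 2.22], [0.06, 2.58], [-1.02, 4.17], [0.09, 2.62], [-3.14, 3.14]. Speed limits (rad/s): [2.57, 2.57, 3.14, 3.14, 3.14, 3.14].

### API

Orientations are given as a 3x3 rotation matrix whose columns are the frame's x, y, z axes.
In Python, from workcell import * gives the robot as it stands.
- The arm moves only by the tool move_arm, never from a script. Its argument "deltas" is one flat list of numbers, 7 for each row, row after row: the finger opening in mm, from 0 to 85.4, then the shift along the world's x, y, z in mm, then the turn, a rotation vector about the world's x, y, z in rad. In form: [hand, x, y, z, rx, ry, rz, hand, x, y, z, rx, ry, rz, ...]. A call has 1 to 20 rows; each row shifts and turns the commanded pose from where the row before left it; what a row does not reach is not made up. A row lasts 1/12 s, in which the tool goes at most 41.7 mm and 7.16 degrees, less where a joint would pass 70% of its speed; a pose out of reach is approached as far as the arm can. A call with a gripper value outside its range is refused whole. The fingers move at their own pace and stop on an object; the grip force is fixed at half the most. Time passes only in rows, so rows that do not move let the fingers close. It gives the time, the measured TCP pose, the force, the opening and the grip force at its end, in the units of the state.
- get_state(): the state, without advancing time (a new reading comes with each control period).
- camera(name): name is "side" or "top"; returns (picture, depth): 420x560x3 uint8, blue, green, red; 420x560 float32, m along the optical axis (not along the pixel's ray), 0 where there is no reading.
- camera_model(name): a dict with "K" (3x3 intrinsics, pixels), "D" ([k1, k2, p1, p2, k3] as OpenCV has them; the pictures are not rectified), "rvec" (rotation vector, rad) and "tvec" (3), from world to camera coordinates, as OpenCV has them. Camera axes: x right, y down, z forward; pixel columns grow to the right and rows downward; lengths in m; the calibration is good to about 2 mm. A picture is of the moment at which its call begins. camera_model takes no time and is no camera call.
- sign_off(): hands the job in; it is judged then, once.
The state is a dict: "time_s": time; "joint_positions": joint angles; "joint_velocities": joint speeds; "joint_efforts": joint torques, N m; "ee_pos": TCP position; "tcp_rot": TCP orientation; "force": force on the tool from outside, world axes, zero at the start; "wrist_torque": the same for the moment, N m; "opening": finger opening in m; "grip_force": force on a finger pad.
Only numpy, scipy, OpenCV 4.12 (cv2) and the standard library are available. Lean on these libraries where they do the work, as an engineer would, in place of code of your own. Each camera call takes 0.05 s, during which the arm holds its last target. There are 200 camera calls.

### The job

Take the thin pry blade, put its tip into the notch under the front edge of the cover on the valve block and lever the hinged cover open with the blade, not with the fingers, until it lies well back past upright; then lay the blade down flat on the table. Turn the winged thumbscrew under the cover clockwise until it seats, back it off a quarter turn and finish still gripping it there: the job ends holding, do not let go of the screw. Leave the two jars and the grey nut where they are.

Things in the scene. Friction and masses are not known exactly. Their poses are not given: they have to be found in the camera images.
- valve_block: fixed grey metal block, 112 (x) x 90 (y) x 34 mm, a 24 mm brass hose barb on each y side. Origin: centre of its underside, on the table, z up. Its front (-x end) faces roughly to the robot's left; the cover's hinge is at +x. Pry notch in the middle of the front's upper edge, below the cover's rim: 44 mm wide (y), 24 deep (x = -56 to -32), z = 18 to 34 mm
- cover (a joint): off-white plastic cover hinge, rad: 0 = closed, opens up and back to 2.1 (towards block +x); 1.57 upright. Cap open below, 104 long x 84 wide x 45 mm high, walls 3 mm, 0.12 kg; closed it spans block x = -52 to 52, z = 34 to 79 mm. Light friction: let go it falls shut below about 0.4, stays put from about 0.5 to 1.5, falls open beyond about 1.7
- cover_lip (a point): middle of the cover's front bottom edge (moves with the cover), 104 mm from the hinge line; under it is the notch. A small lip, 32 mm wide and 4 mm thick, stands out 5 mm beyond this point
- cover_hinge (a point): middle of the cover's hinge line (fixed to the block at x = 52, z = 34 mm; the line runs along the block's y)
- thumbscrew (a joint): turn of the steel thumbscrew, rad: 0 = seated (hard stop), grows counter-clockwise seen from above (loosening); clockwise tightens. Starts 0.9 to 2.2 loose, light friction (0.04 N m), stays where left, does not visibly rise or sink
- wing (a point): centre of the thumbscrew's upright flat wing, on the vertical screw axis (block x = -4, y = 0, z = 60 mm). Wing 10 mm thick, 34 wide, z = 48 to 72 mm; grip from above across its thickness (block's top: z = 34). The frame turns with the screw: x across the thickness, y along the width; at joint 0 parallel to the block's x and y
- pry_blade: loose pry blade lying on the table, 150 mm long along its x, about 0.08 kg; origin under mid-length, z up. Black handle x = -75 to -1 mm, 16 wide, 20 high, flat sides; steel blade x = 7 to 75 mm, 16 wide, 3 thick, level, its middle plane 10 mm above the underside. Starts pointing roughly away from the robot
- blade_tip (a point): end of the steel blade, at mid-thickness (x = 75, z = 10 mm in pry_blade)
- blade_handle (a point): good place to grip the handle across its 16 mm width (x = -20, z = 10 mm in pry_blade), near its centre of mass, 95 mm behind the tip
- slim_jar: bystander: small screw-top sample jar, 40 mm across, 52 mm high, upright; origin at the centre of its underside
- wide_jar: bystander: wider screw-top sample jar, 56 mm across, 57 mm high, upright; origin at the centre of its underside
- nut: bystander: grey ribbed union nut, 59 mm across, 24 mm high, flat on the table; origin at the centre of its underside

How it is judged:
On the way, in this order (a step that is already met when the one before it is completed fails the run):
1. the cover is being lifted by the pry blade (value of joint cover above 0.2 rad and contact force between pry_blade and cover above 0.2 N), for 0.1 s.
2. the cover is open well past upright (value of joint cover above 1.75 rad), for 0.2 s.
3. the blade lies on the table, let go, clear of the block (height (world z) of pry_blade below 0.012 m and angle between pry_blade's own z axis and vertical below 0.2 rad and contact force between pry_blade and the fingers below 0.1 N and contact force between pry_blade and valve_block below 0.1 N), for 0.2 s.
4. the thumbscrew is turned to its seat in the fingers (value of joint thumbscrew below 0.08 rad and contact force between the fingers and thumbscrew above 1 N), for 0.1 s.
5. the thumbscrew is backed off a quarter turn (value of joint thumbscrew between 1.31 and 1.83 rad), for 0.2 s.
At the end, for the whole second after the job is handed in: Thumbscrew, once seated, is 90 +-15 degrees loose and still gripped (over 2 N); cover open beyond 1.75 rad; pry blade flat and still on the table, touching neither block nor fingers; jars and nut within 30 mm of their start (all of step 3 and all of step 5 and contact force between the fingers and thumbscrew above 2 N and value of joint cover above 1.75 rad and linear speed of pry_blade below 0.02 m/s and distance of each of slim_jar, wide_jar, nut from where it was at the start of the episode below 0.03 m); the arm keeps its last pose, push and grip.
It fails at once if fingers or arm open the cover instead of the blade (touching it with over 1 N while it is less than 1.6 rad open) (value of joint cover below 1.6 rad and contact force between any of the fingers, the arm and cover above 1 N).
It fails at once if a bystander is moved or tipped (distance of any of slim_jar, wide_jar, nut from where it was at the start of the episode above 0.03 m or angle between any of slim_jar, wide_jar's own z axis and vertical above 0.4 rad).
It also fails if it takes over 72 s, if anything falls off the work surface, if the arm or the gripper's body presses on something with over 40 N, if the wrist force passes 120 N, or if a joint passes its speed limit or range.

## Working session

There is one attempt and no reset: what is moved stays moved. The work goes in short steps, Python scripts to look and compute and a tool call to move; the robot and the scene stay as the last step left them, time stands still between calls to the robot, and variables do not carry over. Pictures are saved under pics/ and viewed, at most 10 in all, crops included, and the job is handed in when it is done.

Besides the shell and the picture viewer there is one more tool, called after "Request:" by a JSON object that holds its "fn" and its "kwargs". move_arm: Moves the arm, as the interface text tells. Its arguments: {"type":"object","properties":{"deltas":{"type":"array"}},"required":["deltas"]}

```bash
mkdir -p pics
cat > h.py <<'E'
from workcell import *
import numpy as np, cv2
def cloud(n):
    im,d=camera(n); m=camera_model(n)
    K=np.array(m["K"],float);D=np.array(m["D"],float)
    R=cv2.Rodrigues(np.array(m["rvec"],float))[0];t=np.array(m["tvec"],float).ravel()
    h,w=d.shape
    u,v=np.meshgrid(np.arange(w),np.arange(h))
    p=cv2.undistortPoints(np.stack([u,v],-1).reshape(-1,1,2).astype(np.float64),K,D).reshape(h,w,2)
    P=np.dstack([p[...,0]*d,p[...,1]*d,d])
    W=(P-t)@R
    W[d<=0]=np.nan
    return im,d,W
E
python3 - <<'E'
from h import *
for n in("top","side"):
    im,d,W=cloud(n); cv2.imwrite(f"pics/{n}0.png",im); np.savez(f"{n}0.npz",im=im,d=d,W=W)
    m=camera_model(n);R=cv2.Rodrigues(np.array(m["rvec"],float))[0];print(n,-R.T@np.array(m["tvec"]).ravel(),R[2])
E
```

```text
top [0.29967551 0.04484685 1.31126397] [ 0.20503762 -0.00801944 -0.97872124]
side [ 0.2649327  -0.99668272  0.64651265] [ 0.22607982  0.84102606 -0.49149068]
```

View pics/top0.png

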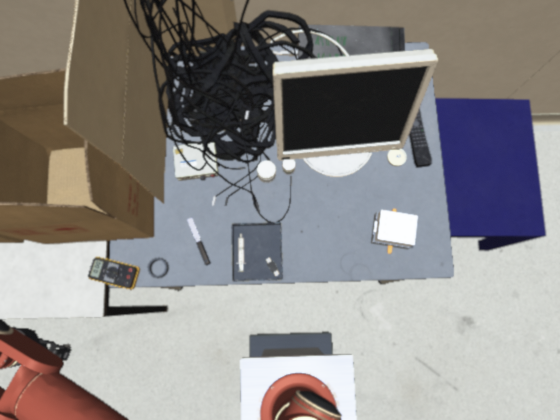

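View pics/side0.png

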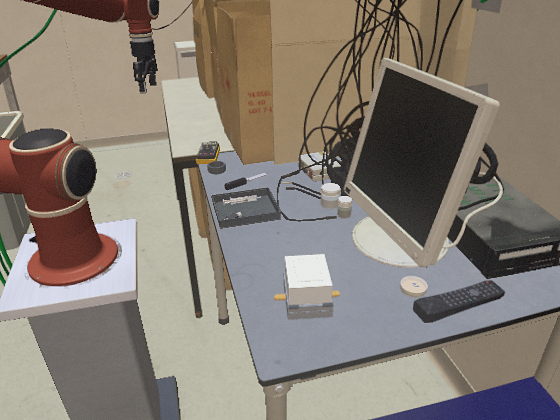

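The top view shows the cover at about (397,230), barbs at (393,210) and (390,248), the blade from (192,220) to handle end (207,262), the nut at (158,268) and jars at (266,170) and (288,165). The side view shows the white cover at (307,278), with its front towards the robot's left.

Run:
```python
from h import *
s=get_state();print(s["time_s"],s["opening"])
for n in("top","side"):
    m=camera_model(n)
    print(n,cv2.projectPoints(np.array([[.226,.583,.248],[0,0,0],[.5,0,0]]),np.array(m["rvec"],float),np.array(m["tvec"],float),np.array(m["K"],float),np.array(m["D"],float))[0].reshape(-1,2).round())
    print(m["K"][0][0])
    z=np.load(f"{n}0.npz");W=z["W"];im=z["im"].astype(int)
    # cover: white, z in .06-.1
    box=(slice(195,265),slice(360,430)) if n=="top" else (slice(245,325),slice(270,345))
    w=W[box].reshape(-1,3);c=im[box].reshape(-1,3)
    tab=w[np.abs(w[:,2])<.012];print("table z",np.median(tab[:,2]))
    k=(w[:,2]>.068)&(w[:,2]<.09);q=w[k]
    print("cover top z",np.median(q[:,2]),len(q),cv2.minAreaRect((q[:,:2]*1000).astype(np.float32)))
    k=(c[:,2]-c[:,0]>60);q=w[k];print("barb px",len(q));
    km=q[:,0]>np.median(w[:,0]); print(np.nanmean(q[km],0),np.nanmean(q[~km],0))
    box=(slice(210,270),slice(180,215)) if n=="top" else (slice(168,195),slice(218,275))
    w=W[box].reshape(-1,3);c=im[box].reshape(-1,3)
    b=c.sum(1)<130; l=c.sum(1)>450
    for nm,k in(("handle",b),("blade",l)):
        q=w[k];q=q[np.isfinite(q).all(1)&(np.abs(q[:,2])<.04)]
        mu=q.mean(0);vx=np.linalg.svd(q[:,:2]-mu[:2])[2][0];pr=(q[:,:2]-mu[:2])@vx
        print(nm,len(q),mu.round(4),vx.round(3),pr.min().round(4),pr.max().round(4),np.percentile(q[:,2],[5,50,95]).round(4))
z=np.load("top0.npz");im=z["im"]
a=cv2.resize(im[195:275,140:220],(400,400),interpolation=cv2.INTER_CUBIC);b=cv2.resize(im[190:270,355:435],(400,400),interpolation=cv2.INTER_CUBIC)
cv2.imwrite("pics/crop.png",np.hstack([a,b]))
for nm,(u,v) in dict(nut=(158,260),wide=(266,168),slim=(288,165),tape=(398,157),mult=(113,272)).items(): print(nm,z["W"][v,u].round(3))
```

```text
0.1 0.08547767821013452
top [[ 49. 340.]
 [298. 412.]
 [292. 233.]]
444.0674907329241
table z -0.0002590547591690282
cover top z 0.07920633226696364 1124 ((496.7108459472656, -295.9482116699219), (105.81913757324219, 85.21516418457031), 79.0694351196289)
barb px 39
[nan nan nan] [ 0.4671666  -0.28893879  0.0170744 ]<stdin>:15: RuntimeWarning: Mean of empty slice
<stdin>:21: RuntimeWarning: Mean of empty slice.
  ret = um.true_divide(
Traceback (most recent call last):
ValueError: zero-size array to reduction operation minimum which has no identity
```

```bash
python3 - <<'E' 2>/dev/null
from h import *
for n in("top","side"):
    z=np.load(f"{n}0.npz");W=z["W"];im=z["im"].astype(int)
    if n=="side":
        w=W[245:325,270:345].reshape(-1,3);q=w[(w[:,2]>.074)&(w[:,2]<.085)]
        print("cover top z",np.median(q[:,2]),len(q),cv2.minAreaRect((q[:,:2]*1000).astype(np.float32)))
    box=(slice(212,270),slice(182,215)) if n=="top" else (slice(168,195),slice(220,272))
    w=W[box].reshape(-1,3);c=im[box].reshape(-1,3).sum(1)
    print(np.percentile(c,[1,5,20,50,80,95,99]))
    med=np.median(c)
    for nm,k in(("handle",c<med-110),("blade",c>med+110)):
        q=w[k];q=q[np.isfinite(q).all(1)&(np.abs(q[:,2])<.04)]
        if len(q)<5: print(nm,len(q));continue
        mu=q.mean(0);vx=np.linalg.svd(q[:,:2]-mu[:2])[2][0];pr=(q[:,:2]-mu[:2])@vx
        print(nm,len(q),mu.round(4),vx.round(3),(mu[:2]+vx*pr.min()).round(4),(mu[:2]+vx*pr.max()).round(4),np.percentile(q[:,2],[5,50,95]).round(4))
    if n=="top":
        for nm,(u,v) in dict(nut=(158,260),wide=(266,168),slim=(288,165),tape=(398,157),mult=(113,272)).items(): print(nm,W[v,u].round(3))
z=np.load("top0.npz");im=z["im"]
a=cv2.resize(im[195:275,140:220],(400,400),interpolation=cv2.INTER_CUBIC);b=cv2.resize(im[190:270,355:435],(400,400),interpolation=cv2.INTER_CUBIC)
cv2.imwrite("pics/crop.png",np.hstack([a,b]))
E
```

```text
[224.  267.  475.  480.  486.  645.7 687. ]
handle 159 [0.4475 0.2611 0.0172] [-0.927 -0.374] [0.483  0.2755] [0.4143 0.2477] [0.0015 0.0193 0.0235]
blade 125 [0.5203 0.2917 0.0113] [-0.924 -0.382] [0.5559 0.3064] [0.4856 0.2774] [0.0069 0.0114 0.0163]
nut [0.431 0.395 0.011]
wide [0.686 0.071 0.062]
slim [0.696 0.006 0.054]
tape [ 0.724 -0.333  0.018]
mult [0.397 0.515 0.041]
cover top z 0.079834999356525 1437 ((502.511474609375, -298.7565002441406), (108.03430938720703, 84.43175506591797), 78.94650268554688)
[126.03 147.   219.   450.   459.   476.   607.  ]
handle 423 [0.4693 0.2179 0.0173] [ 0.389 -0.921] [0.4042 0.3723] [0.5094 0.1229] [0.0037 0.0187 0.0274]
blade 42 [0.5266 0.2897 0.0122] [-0.9   -0.437] [0.5561 0.304 ] [0.4937 0.2737] [0.0103 0.0119 0.0147]
```

View pics/crop.png

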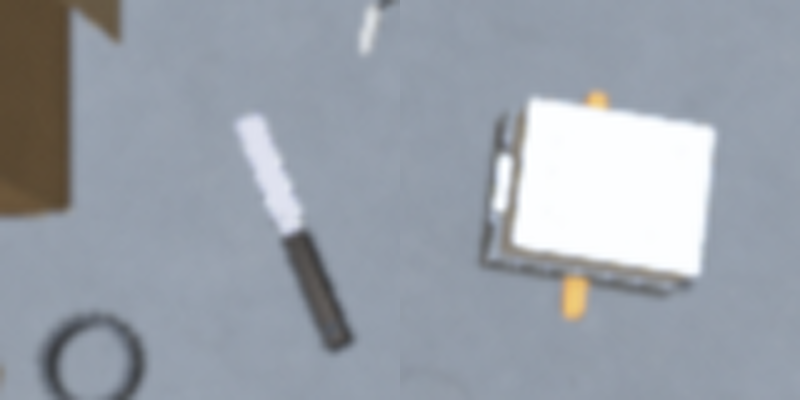

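The crop shows the blade pointing up-left (tip at about (248,122), handle end at (340,345)). It also shows the cover with its lip on the left at (503,183), so the block's front faces +y.

```bash
python3 - <<'E' 2>/dev/null
from h import *
s=get_state();R=np.array(s["tcp_rot"]);print(R.round(3),s["ee_pos"])
print("tool y yaw deg",np.degrees(np.arctan2(R[1,1],R[0,1])))
for n in("top","side"):
    W=np.load(f"{n}0.npz")["W"].reshape(-1,3)
    a=np.array([.226,.583]);b=np.array([.4665,.2695])
    t=np.clip(((W[:,:2]-a)@(b-a))/((b-a)@(b-a)),0,1)
    dist=np.linalg.norm(W[:,:2]-(a+t[:,None]*(b-a)),axis=1)
    for lo,hi in((.03,.1),(.1,.2),(.2,.4)):
        k=(dist<.16)&(W[:,2]>lo)&(W[:,2]<hi)&(t>.25)
        q=W[k];print(n,lo,len(q),q[np.argsort(dist[k])[::max(1,len(q)//5)]].round(3).tolist()[:6],np.sort(dist[k])[:1])
# block surroundings
    k=(np.linalg.norm(W[:,:2]-[.5,-.3],axis=1)<.25)&(W[:,2]>.1);print("near block high",k.sum(),W[k][:3].round(2))
E
```

```text
[[-0.932  0.362 -0.001]
 [ 0.362  0.932 -0.002]
 [ 0.    -0.002 -1.   ]] [0.22623868 0.58205302 0.24718342]
tool y yaw deg 68.75457068893877
top 0.03 1002 [[0.357, 0.469, 0.036], [0.381, 0.512, 0.03], [0.387, 0.545, 0.03], [0.496, 0.433, 0.039], [0.494, 0.461, 0.059], [0.56, 0.409, 0.086]] [0.03455745]
top 0.1 502 [[0.497, 0.411, 0.119], [0.496, 0.427, 0.194], [0.519, 0.411, 0.104], [0.492, 0.462, 0.197], [0.49, 0.481, 0.159], [0.561, 0.408, 0.118]] [0.11078665]
top 0.2 1540 [[0.494, 0.415, 0.389], [0.513, 0.41, 0.202], [0.523, 0.412, 0.343], [0.493, 0.466, 0.233], [0.492, 0.483, 0.228]] [0.11055601]
near block high 49 [[ 0.75 -0.33  0.12]
 [ 0.75 -0.33  0.12]
 [ 0.75 -0.28  0.12]]
side 0.03 645 [[0.36, 0.462, 0.034], [0.396, 0.524, 0.039], [0.512, 0.413, 0.082], [0.528, 0.412, 0.059], [0.543, 0.41, 0.036]] [0.03319339]
side 0.1 702 [[0.502, 0.405, 0.114], [0.516, 0.409, 0.176], [0.5, 0.442, 0.136], [0.535, 0.411, 0.143], [0.549, 0.409, 0.1], [0.566, 0.402, 0.146]] [0.11094577]
side 0.2 1520 [[0.499, 0.41, 0.376], [0.514, 0.41, 0.244], [0.527, 0.408, 0.208], [0.536, 0.412, 0.296], [0.548, 0.411, 0.299]] [0.11121709]
near block high 12 [[ 0.75 -0.33  0.11]
 [ 0.75 -0.32  0.11]
 [ 0.75 -0.33  0.11]]
```

Request:
{"fn": "move_arm", "kwargs": {"deltas": [50, 15, -30, -5, 0, 0, 0.063, 50, 15, -30, -5, 0, 0, 0.063, 50, 15, -30, -5, 0, 0, 0.063, 50, 15, -30, -5, 0, 0, 0.063, 50, 15, -30, -5, 0, 0, 0.063, 50, 15, -30, -5, 0, 0, 0.063, 50, 25, -22, -10, 0, 0, 0.063, 50, 25, -22, -10, 0, 0, 0.063, 50, 25, -22, -10, 0, 0, 0.063, 50, 25, -22, -10, 0, 0, 0.063, 50, 25, -22, -10, 0, 0, 0.063, 50, 25, -22, -10, 0, 0, 0.063, 50, 0, 0, -30, 0, 0, 0, 50, 0, 0, -30, 0, 0, 0, 50, 0, 0, -20, 0, 0, 0, 50, 0, 0, 0, 0, 0, 0]}}

```text
time_s: 1.43
ee_pos: [0.4626, 0.2685, 0.0724]
tcp_rot: [[-0.927, -0.375, -0.01], [-0.375, 0.927, -0.004], [0.011, -0.0, -1.0]]
force: [-1.0, -0.6, -0.1]
opening: 0.0501
grip_force: 0.0
```

```bash
python3 - <<'E' 2>/dev/null
from h import *
s=get_state();R=np.array(s["tcp_rot"]);print(s["time_s"],s["ee_pos"],s["joint_positions"],s["force"])
print("tool y yaw deg",np.degrees(np.arctan2(R[1,1],R[0,1])),s["opening"])
im=camera("top")[0]
a=cv2.resize(im[195:275,150:250],(500,400),interpolation=cv2.INTER_CUBIC)
im=camera("side")[0];b=cv2.resize(im[120:200,215:275],(300,400),interpolation=cv2.INTER_CUBIC)
cv2.imwrite("pics/c2.png",np.hstack([a,b]))
E
```

```text
1.4333 [0.46256351 0.26848626 0.07236375] [ 3.86714980e-01  2.44853511e-02  1.95352028e+00  1.83304544e-05
  1.17464361e+00 -1.56852074e+00] [-1.02152721 -0.6429862  -0.10253587]
tool y yaw deg 112.02634667349015 0.050087787440440436
```

View pics/c2.png

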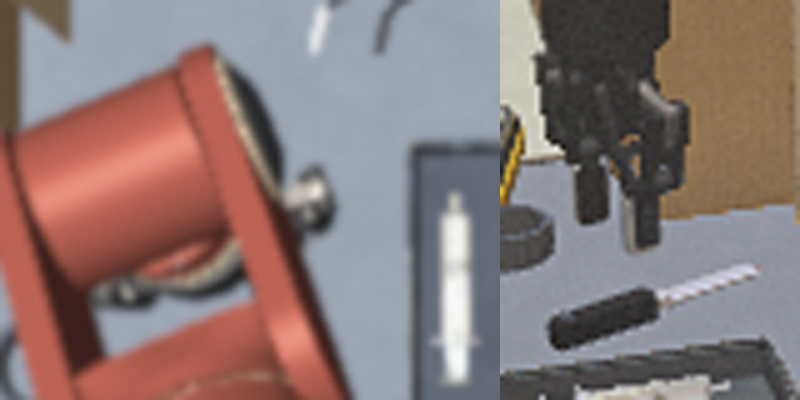

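The right crop shows the open fingers straddling above the handle at about (610,320), with the gripper line across it.

Request:
{"fn": "move_arm", "kwargs": {"deltas": [50, 0, 0, -20, 0, 0, 0, 50, 0, 0, -15, 0, 0, 0, 50, 0, 0, -8, 0, 0, 0, 50, 0, 0, -4, 0, 0, 0, 50, 0, 0, -4, 0, 0, 0, 50, 0, 0, 0, 0, 0, 0, 50, 0, 0, 0, 0, 0, 0]}}

```text
time_s: 2.12
ee_pos: [0.4671, 0.2708, 0.0282]
tcp_rot: [[-0.927, -0.376, 0.001], [-0.376, 0.927, 0.001], [-0.001, 0.0, -1.0]]
force: [-0.1, -0.3, -0.4]
opening: 0.0498
grip_force: 0.0
```

Request:
{"fn": "move_arm", "kwargs": {"deltas": [50, 0, 0, -5, 0, 0, 0, 50, 0, 0, -5, 0, 0, 0, 10, 0, 0, 0, 0, 0, 0, 10, 0, 0, 0, 0, 0, 0, 10, 0, 0, 0, 0, 0, 0, 10, 0, 0, 0, 0, 0, 0, 10, 0, 0, 0, 0, 0, 0, 10, 0, 0, 0, 0, 0, 0, 10, 0, 0, 0, 0, 0, 0, 10, 0, 0, 0, 0, 0, 0, 10, 0, 0, 0, 0, 0, 0, 10, 0, 0, 0, 0, 0, 0]}}

```text
time_s: 3.12
ee_pos: [0.4667, 0.2706, 0.0175]
tcp_rot: [[-0.927, -0.376, 0.001], [-0.376, 0.927, 0.0], [-0.001, 0.0, -1.0]]
force: [-0.9, -0.1, 2.1]
opening: 0.0146
grip_force: 60.7
```

Request:
{"fn": "move_arm", "kwargs": {"deltas": [10, 0, 0, 20, 0, 0, 0, 10, 0, 0, 40, 0, 0, 0, 10, 0, 0, 40, 0, 0, 0]}}

```text
time_s: 3.37
ee_pos: [0.4642, 0.2696, 0.1157]
tcp_rot: [[-0.927, -0.376, -0.006], [-0.376, 0.927, -0.002], [0.007, 0.0, -1.0]]
force: [0.6, 0.7, -0.5]
opening: 0.0148
grip_force: 60.4
```

Request:
{"fn": "move_arm", "kwargs": {"deltas": [10, 3.4, -21, 0, 0, 0, -0.108, 10, 3.4, -21, 0, 0, 0, -0.108, 10, 3.4, -21, 0, 0, 0, -0.108, 10, 3.4, -21, 0, 0, 0, -0.108, 10, 3.4, -21, 0, 0, 0, -0.108, 10, 3.4, -21, 0, 0, 0, -0.108, 10, 3.4, -21, 0, 0, 0, -0.108, 10, 3.4, -21, 0, 0, 0, -0.108, 10, 3.4, -21, 0, 0, 0, -0.108, 10, 3.4, -21, 0, 0, 0, -0.108, 10, 3.4, -21, 0, 0, 0, -0.108, 10, 3.4, -21, 0, 0, 0, -0.108, 10, 3.4, -21, 0, 0, 0, -0.108, 10, 3.4, -21, 0, 0, 0, -0.108, 10, 3.4, -21, 0, 0, 0, -0.108, 10, 3.4, -21, 0, 0, 0, -0.108, 10, 3.4, -21, 0, 0, 0, -0.108, 10, 3.4, -21, 0, 0, 0, -0.108, 10, 3.4, -21, 0, 0, 0, -0.108, 10, 0, 0, 0, 0, 0, -0.098]}}

```text
time_s: 5.03
ee_pos: [0.5312, -0.1315, 0.1171]
tcp_rot: [[0.201, 0.98, -0.0], [0.98, -0.201, -0.001], [-0.001, 0.0, -1.0]]
force: [-0.4, -0.3, -0.4]
opening: 0.0147
grip_force: 60.4
```

Request:
{"fn": "move_arm", "kwargs": {"deltas": [10, 0, 0, -20, 0, 0, 0, 10, 0, 0, -20, 0, 0, 0, 10, 0, 0, 0, 0, 0, 0, 10, 0, 0, 0, 0, 0, 0]}}

```text
time_s: 5.37
ee_pos: [0.5295, -0.1279, 0.0756]
tcp_rot: [[0.193, 0.981, -0.004], [0.981, -0.193, 0.002], [0.001, -0.004, -1.0]]
force: [0.2, -0.2, -0.4]
opening: 0.0145
grip_force: 60.4
```

```bash
python3 - <<'E' 2>/dev/null
from h import *
s=get_state();R=np.array(s["tcp_rot"]);print(s["time_s"],s["ee_pos"],s["joint_positions"][5])
print("tool y yaw deg",np.degrees(np.arctan2(R[1,1],R[0,1])),s["opening"])
im,d,W=cloud("side");cv2.imwrite("pics/side3.png",cv2.resize(im[180:330,200:380],(720,600),interpolation=cv2.INTER_CUBIC))
np.savez("side3.npz",im=im,W=W)
im,d,W=cloud("top");cv2.imwrite("pics/top3.png",cv2.resize(im[170:280,320:440],(600,550),interpolation=cv2.INTER_CUBIC))
np.savez("top3.npz",im=im,W=W)
E
```

```text
5.3667 [ 0.52952755 -0.12792657  0.07557696] -0.17961594309840642
tool y yaw deg -11.11928775419529 0.014494864545472726
```

View pics/side3.png

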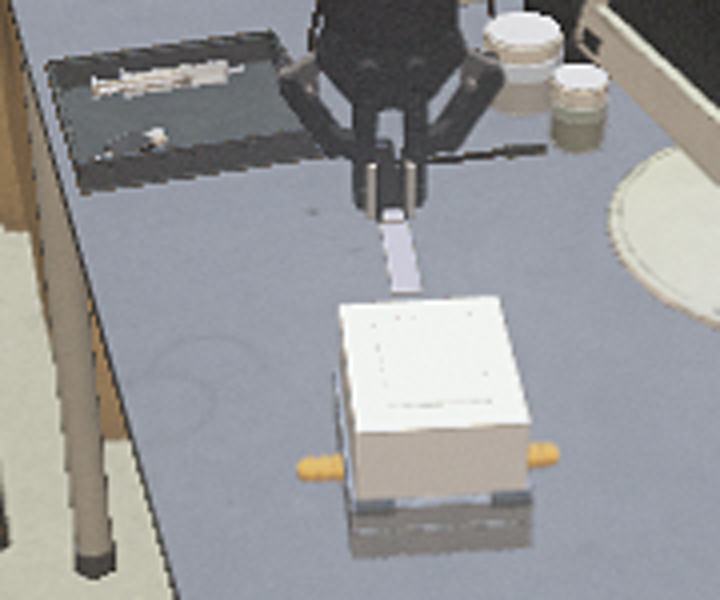

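The side view shows the steel blade with its tip at about (408,292), held level and pointing at the front of the cover (mid-edge at about (420,302)).

```bash
python3 - <<'E' 2>/dev/null
from h import *
c=np.array([.4995,-.2973]);ex=np.array([-.190,-.982]);ey=np.array([.982,-.19])
for n in("side","top"):
    z=np.load(f"{n}3.npz");W=z["W"].reshape(-1,3);im=z["im"].astype(int).reshape(-1,3)
    bx=(W[:,:2]-c)@ex;by=(W[:,:2]-c)@ey
    k=(bx>-.16)&(bx<-.06)&(np.abs(by)<.03)&(W[:,2]>.04)&(W[:,2]<.1)&(im.sum(1)>500)
    print(n,k.sum(),"bx",bx[k].min(),bx[k].max(),"by",np.percentile(by[k],[2,50,98]))
    print(" zfit",np.polyfit(bx[k],W[k][:,2],1)," z med",np.median(W[k][:,2]),"yfit",np.polyfit(bx[k],by[k],1))
    q=(bx>-.075)&(bx<.07)&(np.abs(by)<.06)&(W[:,2]>.074)&(W[:,2]<.085)
    print(" cover bx",np.percentile(bx[q],[1,99]),"by",np.percentile(by[q],[1,99]),"z",np.median(W[q][:,2]))
s=get_state();p=np.array(s["ee_pos"]);print("tcp",(p[:2]-c)@ex,(p[:2]-c)@ey,p[2])
E
```

```text
side 137 bx -0.1576223319254451 -0.07506616592368313 by [-0.00737332  0.00024271  0.00812326]
 zfit [-0.03728383  0.06656449]  z med 0.07038495257203371 yfit [-0.01267696 -0.00109487]
 cover bx [-0.05108369  0.0530203 ] by [-0.03844483  0.04447945] z 0.07984581061650511
top 54 bx -0.13331208859982402 -0.10085754425843799 by [-0.01229341 -0.00547809  0.00321124]
 zfit [-0.02457634  0.06834864]  z med 0.07076882785384858 yfit [0.16709557 0.0142264 ]
 cover bx [-0.05245115  0.0505946 ] by [-0.04457384  0.03824374] z 0.0793013897652686
tcp -0.17180749457174227 -0.0007302000050193543 0.07803824148173792
```

Request:
{"fn": "move_arm", "kwargs": {"deltas": [10, 0, 0, -15, 0, 0, 0, 10, 0, 0, -15, 0, 0, 0, 10, 0, 0, -10, 0, 0, 0, 10, 0, 0, -4, 0, 0, 0, 10, 0, 0, 0, 0, 0, 0, 10, 0, 0, 0, 0, 0, 0]}}

```text
time_s: 5.97
ee_pos: [0.5315, -0.1286, 0.034]
tcp_rot: [[0.193, 0.981, 0.001], [0.981, -0.193, -0.0], [-0.0, 0.001, -1.0]]
force: [-0.3, -0.1, -0.4]
opening: 0.0147
grip_force: 60.4
```

```bash
cat > tip.py <<'E'
from h import *
c=np.array([.4995,-.2973]);ex=np.array([-.190,-.982]);ey=np.array([.982,-.19])
s=get_state();p=np.array(s["ee_pos"]);print(s["time_s"],"tcp",(p[:2]-c)@ex,(p[:2]-c)@ey,p[2],s["force"])
E
python3 tip.py
```

```text
5.9667 tcp -0.17173207057902792 -0.0006065872934920614 0.033962417877867065 [-0.3401609  -0.11270401 -0.43759021]
```

Request:
{"fn": "move_arm", "kwargs": {"deltas": [10, -1.7, -8.6, 0, 0, 0, 0, 10, -1.7, -8.6, 0, 0, 0, 0, 10, -1.7, -8.6, 0, 0, 0, 0, 10, -1.7, -8.6, 0, 0, 0, 0, 10, 0, 0, 0, 0, 0, 0, 10, 0, 0, 0, 0, 0, 0]}}

```text
time_s: 6.47
ee_pos: [0.5242, -0.1637, 0.0335]
tcp_rot: [[0.194, 0.981, 0.0], [0.981, -0.194, 0.0], [0.0, 0.0, -1.0]]
force: [0.5, -0.9, -0.9]
opening: 0.0145
grip_force: 60.4
```

Request:
{"fn": "move_arm", "kwargs": {"deltas": [10, 0, 0, 3.8, 0, 0, 0, 10, 0, 0, 3.8, 0, 0, 0, 10, -0.4, -2.1, 7.5, 0, 0, 0, 10, -0.4, -2.1, 7.5, 0, 0, 0, 10, -0.4, -2.1, 7.5, 0, 0, 0, 10, -0.4, -2.1, 7.5, 0, 0, 0, 10, -1, -5, 6.8, 0, 0, 0, 10, -1, -5, 6.8, 0, 0, 0, 10, -1, -5, 6.8, 0, 0, 0, 10, -1, -5, 6.8, 0, 0, 0, 10, 0, 0, 0, 0, 0, 0, 10, 0, 0, 0, 0, 0, 0]}}

```text
time_s: 7.47
ee_pos: [0.519, -0.1921, 0.0989]
tcp_rot: [[0.194, 0.981, 0.001], [0.981, -0.194, -0.001], [-0.001, 0.001, -1.0]]
force: [-0.2, 0.2, -1.0]
opening: 0.0148
grip_force: 60.4
```

```bash
python3 tip.py; python3 - <<'E' 2>/dev/null
from h import *
im,d,W=cloud("side");cv2.imwrite("pics/side4.png",cv2.resize(im[180:330,230:380],(600,600),interpolation=cv2.INTER_CUBIC))
E
```

```text
7.4667 tcp -0.10704211108829312 -0.0008387168979902599 0.09894011453557891 [-0.15779408  0.24999782 -1.04237108]
```

View pics/side4.png

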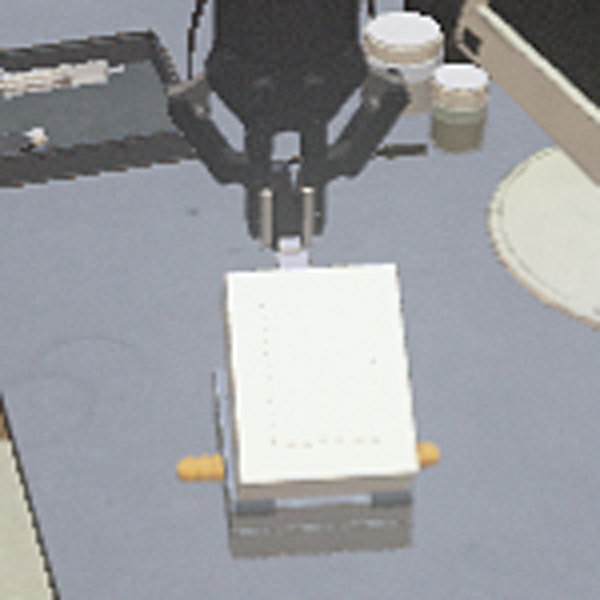

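The picture shows the cover lifted about 0.6 rad, with the blade going under its front rim at (293,255).

Request:
{"fn": "move_arm", "kwargs": {"deltas": [10, -1.8, -9.1, 7.4, 0, 0, 0, 10, -1.8, -9.1, 7.4, 0, 0, 0, 10, -1.8, -9.1, 7.4, 0, 0, 0, 10, -1.6, -8.4, 3.8, 0, 0, 0, 10, -1.6, -8.4, 3.8, 0, 0, 0, 10, -1.6, -8.4, 3.8, 0, 0, 0, 10, -1.6, -8.4, 3.8, 0, 0, 0, 10, -1.5, -7.7, 1.5, 0, 0, 0, 10, -1.5, -7.7, 1.5, 0, 0, 0, 10, -1.5, -7.7, 1.5, 0, 0, 0, 10, -1.3, -6.5, -2.1, 0, 0, 0, 10, -1.3, -6.5, -2.1, 0, 0, 0, 10, -1.3, -6.5, -2.1, 0, 0, 0, 10, -1.1, -5.4, -4.3, 0, 0, 0, 10, -1.1, -5.4, -4.3, 0, 0, 0, 10, -1.1, -5.4, -4.3, 0, 0, 0, 10, -1, -5.4, -5, 0, 0, 0, 10, -1, -5.4, -5, 0, 0, 0, 10, 0, 0, 0, 0, 0, 0, 10, 0, 0, 0, 0, 0, 0]}}

```text
time_s: 9.18
ee_pos: [0.4928, -0.3218, 0.1101]
tcp_rot: [[0.193, 0.981, -0.001], [0.981, -0.193, 0.001], [0.001, -0.001, -1.0]]
force: [-0.2, 0.1, -0.3]
opening: 0.0146
grip_force: 60.3
```

```bash
python3 tip.py; python3 - <<'E' 2>/dev/null
from h import *
im,d,W=cloud("side");cv2.imwrite("pics/side5.png",cv2.resize(im[180:330,230:380],(600,600),interpolation=cv2.INTER_CUBIC))
E
```

```text
9.1833 tcp 0.025343193816485598 -0.0018964387669202915 0.1101286670380601 [-0.22032702  0.09996121 -0.31598658]
```

View pics/side5.png

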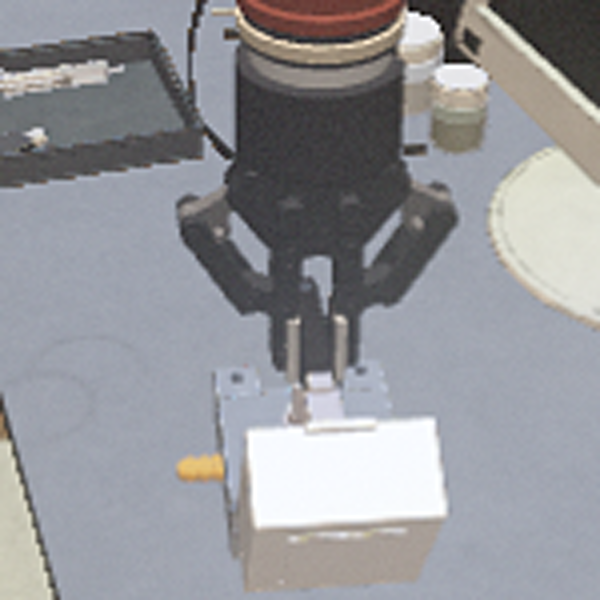

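The cover lies well back with its inside facing the gripper, and the blade tip sits under the lip at about (325,405). I'll check the laying-down spot using the first clouds.

```bash
python3 - <<'E' 2>/dev/null
from h import *
c=np.array([.4995,-.2973]);ex=np.array([-.190,-.982]);ey=np.array([.982,-.19])
for n in("top","side"):
    z=np.load(f"{n}0.npz");W=z["W"].reshape(-1,3);g=z["im"].astype(int).reshape(-1,3).sum(1)
    bx=(W[:,:2]-c)@ex;by=(W[:,:2]-c)@ey
    for lo,hi in((-.30,-.27),(-.27,-.24),(-.24,-.16),(-.16,-.07)):
        k=(bx>lo)&(bx<hi)&(np.abs(by)<.06)
        print(n,lo,k.sum(),np.percentile(W[k][:,2],[1,50,99]).round(4),np.percentile(g[k],[1,50,99]))
E
```

```text
top -0.3 386 [-0.0063 -0.0008  0.0055] [468. 475. 483.]
top -0.27 392 [-0.0064 -0.0002  0.0048] [433.91 475.   486.  ]
top -0.24 1044 [-0.0065 -0.0002  0.0057] [465. 478. 486.]
top -0.16 1172 [-0.0067 -0.0003  0.0059] [466. 474. 486.]
side -0.3 434 [-7.767e-01 -5.000e-04  2.800e-03] [441.33 458.   549.  ]
side -0.27 399 [-0.7743  0.      0.0031] [423.72 460.   547.02]
side -0.24 887 [-0.0022  0.0005  0.0033] [447.   462.   552.28]
side -0.16 261 [-0.0024  0.0002  0.003 ] [395.6 459.  485.6]
```

Request:
{"fn": "move_arm", "kwargs": {"deltas": [10, 1.9, 9.8, 0, 0, 0, 0, 10, 3.8, 19.6, 0, 0, 0, 0, 10, 4.8, 24.5, 0, 0, 0, 0, 10, 4.8, 24.5, 0, 0, 0, 0, 10, 5.7, 29.5, 0, 0, 0, 0, 10, 5.7, 29.5, 0, 0, 0, 0, 10, 5.7, 29.5, 0, 0, 0, 0, 10, 5.7, 29.5, 0, 0, 0, 0, 10, 2.8, 14.7, 0, 0, 0, 0, 10, 0, 0, -30, 0, 0, 0, 10, 0, 0, -30, 0, 0, 0, 10, 0, 0, 0, 0, 0, 0, 10, 0, 0, 0, 0, 0, 0]}}

```text
time_s: 10.32
ee_pos: [0.5325, -0.1093, 0.0495]
tcp_rot: [[0.192, 0.981, -0.004], [0.981, -0.192, 0.002], [0.001, -0.004, -1.0]]
force: [0.7, -0.0, 0.1]
opening: 0.0143
grip_force: 60.4
```

Request:
{"fn": "move_arm", "kwargs": {"deltas": [10, 0, 0, -15, 0, 0, 0, 10, 0, 0, -8, 0, 0, 0, 10, 0, 0, -4, 0, 0, 0, 10, 0, 0, -3, 0, 0, 0, 10, 0, 0, -1, 0, 0, 0, 10, 0, 0, 0, 0, 0, 0, 10, 0, 0, 0, 0, 0, 0]}}

```text
time_s: 10.9
ee_pos: [0.5345, -0.1109, 0.0204]
tcp_rot: [[0.193, 0.981, 0.001], [0.981, -0.193, -0.0], [-0.0, 0.001, -1.0]]
force: [-0.2, -0.1, -0.4]
opening: 0.0146
grip_force: 60.4
```

Request:
{"fn": "move_arm", "kwargs": {"deltas": [10, 0, 0, -1.5, 0, 0, 0, 10, 0, 0, -1, 0, 0, 0, 10, 0, 0, 0, 0, 0, 0, 10, 0, 0, 0, 0, 0, 0]}}

```text
time_s: 11.23
ee_pos: [0.5343, -0.1108, 0.0175]
tcp_rot: [[0.193, 0.981, 0.001], [0.981, -0.193, -0.0], [-0.0, 0.001, -1.0]]
force: [-0.2, -0.8, 1.2]
opening: 0.0149
grip_force: 60.6
```

Request:
{"fn": "move_arm", "kwargs": {"deltas": [45, 0, 0, 0, 0, 0, 0, 45, 0, 0, 0, 0, 0, 0, 45, 0, 0, 0, 0, 0, 0, 45, 0, 0, 0, 0, 0, 0, 45, 0, 0, 0, 0, 0, 0, 45, 0, 0, 10, 0, 0, 0, 45, 0, 0, 20, 0, 0, 0, 45, 0, 0, 35, 0, 0, 0, 45, 0, 0, 40, 0, 0, 0, 45, 0, 0, 40, 0, 0, 0, 45, -10, 30, 0, 0, 0, 0, 45, -10, 30, 0, 0, 0, 0, 45, -10, 30, 0, 0, 0, 0, 45, 0, 0, 0, 0, 0, 0]}}

```text
time_s: 12.4
ee_pos: [0.5026, -0.017, 0.1631]
tcp_rot: [[0.189, 0.982, 0.0], [0.982, -0.189, 0.002], [0.002, -0.0, -1.0]]
force: [-0.4, 0.2, -0.2]
opening: 0.0451
grip_force: 0.0
```

```bash
python3 tip.py; python3 - <<'E' 2>/dev/null
from h import *
im,d,W=cloud("top");np.savez("top6.npz",im=im,W=W);a=cv2.resize(im[185:275,340:440],(440,396),interpolation=cv2.INTER_CUBIC)
im,d,W=cloud("side");np.savez("side6.npz",im=im,W=W);b=cv2.resize(im[200:320,250:350],(330,396),interpolation=cv2.INTER_CUBIC)
cv2.imwrite("pics/c6.png",np.hstack([a,b]))
E
```

```text
12.4 tcp -0.2758114683680942 -0.050180328688905235 0.16306737460487042 [-0.36132629  0.22428329 -0.1572088 ]
```

View pics/c6.png

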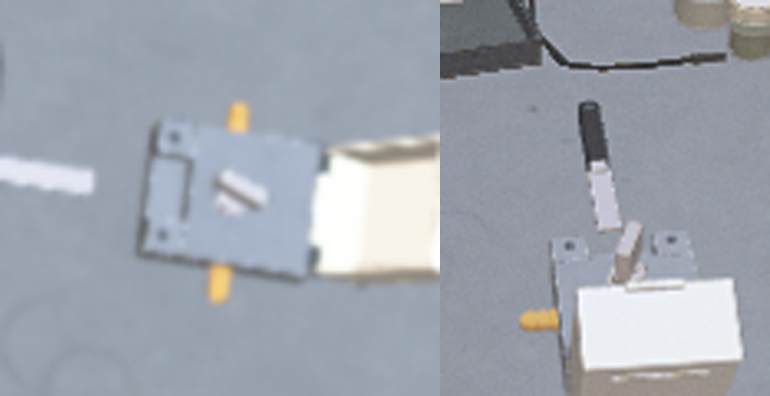

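The blade lies flat clear of the block (tip at (93,182) left, blade at (600,180) right). The cover is fully back, and the wing runs from about (220,172) to (265,200) in the top crop.

```bash
python3 - <<'E' 2>/dev/null
from h import *
c=np.array([.4995,-.2973]);ex=np.array([-.190,-.982]);ey=np.array([.982,-.19])
print("nominal",c-.004*ex)
for n in("top","side"):
    z=np.load(f"{n}6.npz");W=z["W"].reshape(-1,3)
    bx=(W[:,:2]-c)@ex;by=(W[:,:2]-c)@ey
    for lo in (.05,.06,.066):
        k=(np.hypot(bx+.004,by)<.026)&(W[:,2]>lo)&(W[:,2]<.085)
        q=W[k]
        if len(q)<5: print(n,lo,len(q));continue
        r=cv2.minAreaRect((q[:,:2]*1000).astype(np.float32))
        vx=np.linalg.svd(q[:,:2]-q[:,:2].mean(0))[2][0]
        print(n,lo,len(q),q.mean(0).round(4),q[:,2].max(),"svd yaw",np.degrees(np.arctan2(vx[1],vx[0]))%180,r)
    k=(np.abs(bx)<.05)&(np.abs(by)<.043)&(W[:,2]<.045)&(W[:,2]>.025);q=W[k];print(" block top z",np.median(q[:,2]))
    k=(bx<.06)&(bx>-.062)&(np.abs(by)<.06)&(W[:,2]>.027)&(W[:,2]<.04);print(cv2.minAreaRect((W[k][:,:2]*1000).astype(np.float32)))
im=np.load("top6.npz")["im"][215:240,378:408]
g=im.astype(int).sum(2)
for r in g[6:20,8:26]: print(*r)
E
```

```text
nominal [ 0.50026  -0.293372]
top 0.05 63 [ 0.4964 -0.2906  0.0666] 0.07834378974258598 svd yaw 55.93123368011847 ((496.2849426269531, -290.9671936035156), (34.05274963378906, 14.301336288452148), 61.05966567993164)
top 0.06 50 [ 0.497  -0.2909  0.0698] 0.07834378974258598 svd yaw 56.30513627202751 ((497.6059875488281, -291.699951171875), (34.05917739868164, 11.309316635131836), 60.94721221923828)
top 0.066 42 [ 0.497  -0.2917  0.0709] 0.07834378974258598 svd yaw 57.12267272787395 ((497.5160217285156, -291.8618469238281), (33.688743591308594, 11.309316635131836), 60.94721221923828)
 block top z 0.03382187709684528
((496.0233154296875, -297.444091796875), (118.13463592529297, 91.93804168701172), 79.14495849609375)
side 0.05 114 [ 0.5011 -0.3001  0.0657] 0.07440806486284235 svd yaw 53.05033266556546 ((503.02276611328125, -296.3305358886719), (33.72949981689453, 11.182798385620117), 58.84341049194336)
side 0.06 83 [ 0.5018 -0.2985  0.0695] 0.07440806486284235 svd yaw 54.33858824692905 ((502.6806335449219, -295.83966064453125), (33.243431091308594, 10.089197158813477), 58.84341049194336)
[... 632 characters left out ...]
 676 684 672 649 622 592 553 552 552 550 548 549 550
538 521 464 428 515 616 662 681 684 675 649 596 578 565 551 545 547 550
539 520 464 415 428 476 559 641 674 683 681 664 644 617 575 552 548 549
537 525 496 489 508 455 446 506 592 644 674 681 686 674 618 556 546 551
536 529 520 569 640 579 487 441 455 527 608 654 679 679 634 552 541 551
538 539 552 611 667 666 609 540 468 437 466 544 620 645 615 542 540 548
539 547 567 592 596 651 668 650 580 504 438 427 486 557 574 547 543 546
541 542 550 550 544 602 649 664 633 577 510 456 463 515 548 547 546 545
541 538 542 535 536 583 600 612 603 564 540 526 526 540 551 549 549 544
541 543 544 541 539 547 539 554 559 548 547 547 550 553 555 551 548 550
```

Request:
{"fn": "move_arm", "kwargs": {"deltas": [45, 0, -27, 0, 0, 0, -0.034, 45, 0, -27, 0, 0, 0, -0.034, 45, 0, -27, 0, 0, 0, -0.034, 45, 0, -27, 0, 0, 0, -0.034, 45, 0, -27, 0, 0, 0, -0.034, 45, 0, -27, 0, 0, 0, -0.034, 45, 0, -27, 0, 0, 0, -0.034, 45, 0, -27, 0, 0, 0, -0.034, 45, 0, -27, 0, 0, 0, -0.034, 45, -2, -27, 0, 0, 0, -0.034, 45, 0, 0, -20, 0, 0, 0, 45, 0, 0, -20, 0, 0, 0, 45, 0, 0, 0, 0, 0, 0, 45, 0, 0, 0, 0, 0, 0, 45, 0, 0, 0, 0, 0, 0]}}

```text
time_s: 13.75
ee_pos: [0.5023, -0.2914, 0.1232]
tcp_rot: [[0.509, 0.861, 0.001], [0.861, -0.509, -0.001], [-0.0, 0.001, -1.0]]
force: [0.7, -0.0, -0.2]
opening: 0.0448
grip_force: 0.0
```

Request:
{"fn": "move_arm", "kwargs": {"deltas": [45, -1, -1, -15, 0, 0, 0, 45, -1, -1, -15, 0, 0, 0, 45, 0, 0, -12, 0, 0, 0, 45, 0, 0, -8, 0, 0, 0, 45, 0, 0, -7, 0, 0, 0, 45, 0, 0, 0, 0, 0, 0, 45, 0, 0, 0, 0, 0, 0]}}

```text
time_s: 14.33
ee_pos: [0.5002, -0.2926, 0.0654]
tcp_rot: [[0.509, 0.861, -0.0], [0.861, -0.509, 0.0], [-0.0, -0.0, -1.0]]
force: [0.0, -0.2, 1.1]
opening: 0.0448
grip_force: 0.0
```

Request:
{"fn": "move_arm", "kwargs": {"deltas": [4, 0, 0, 0, 0, 0, 0, 4, 0, 0, 0, 0, 0, 0, 4, 0, 0, 0, 0, 0, 0, 4, 0, 0, 0, 0, 0, 0, 4, 0, 0, 0, 0, 0, 0, 4, 0, 0, 0, 0, 0, 0, 4, 0, 0, 0, 0, 0, 0, 4, 0, 0, 0, 0, 0, 0]}}

```text
time_s: 15.0
ee_pos: [0.5001, -0.2927, 0.0662]
tcp_rot: [[0.509, 0.861, -0.0], [0.861, -0.509, 0.0], [-0.0, -0.0, -1.0]]
force: [-2.8, 1.8, 5.5]
opening: 0.0086
grip_force: 59.6
```

```bash
cat > st.py <<'E'
from workcell import *
import numpy as np
s=get_state();R=np.array(s["tcp_rot"]);print(s["time_s"],np.round(s["ee_pos"],4),"yaw",np.degrees(np.arctan2(R[1,1],R[0,1])).round(2),"F",np.round(s["force"],1),"T",np.round(s["wrist_torque"],3),s["opening"],s["grip_force"],np.round(s["joint_positions"],2))
E
python3 st.py
```

```text
15.0 [ 0.5001 -0.2927  0.0662] yaw -30.59 F [-2.8  1.8  5.5] T [ 0.342  0.597 -0.022] 0.008576777415105576 59.629767626897774 [-0.66  0.13  1.86 -0.    1.16 -0.12]
```

Request:
{"fn": "move_arm", "kwargs": {"deltas": [4, 0, 0, 0, 0, 0, -0.1, 4, 0, 0, 0, 0, 0, -0.1, 4, 0, 0, 0, 0, 0, -0.1, 4, 0, 0, 0, 0, 0, -0.1, 4, 0, 0, 0, 0, 0, -0.1, 4, 0, 0, 0, 0, 0, -0.1, 4, 0, 0, 0, 0, 0, -0.1, 4, 0, 0, 0, 0, 0, -0.1, 4, 0, 0, 0, 0, 0, -0.1, 4, 0, 0, 0, 0, 0, -0.1, 4, 0, 0, 0, 0, 0, -0.1, 4, 0, 0, 0, 0, 0, 0, 4, 0, 0, 0, 0, 0, 0]}}

```text
time_s: 16.08
ee_pos: [0.4996, -0.2918, 0.0662]
tcp_rot: [[0.998, -0.063, -0.002], [-0.063, -0.998, 0.002], [-0.002, -0.002, -1.0]]
force: [-5.5, 5.5, 9.0]
opening: 0.0089
grip_force: 60.1
```

```bash
python3 st.py
```

```text
16.0833 [ 0.4996 -0.2918  0.0662] yaw -93.63 F [-5.5  5.5  9. ] T [ 0.858  0.849 -0.049] 0.008874309596979334 60.110947834473336 [-0.66  0.13  1.86  0.    1.16  0.98]
```

Request:
{"fn": "move_arm", "kwargs": {"deltas": [4, 0, 0, 0, 0, 0, -0.04, 4, 0, 0, 0, 0, 0, -0.04, 4, 0, 0, 0, 0, 0, -0.03, 4, 0, 0, 0, 0, 0, 0, 4, 0, 0, 0, 0, 0, 0]}}

```text
time_s: 16.5
ee_pos: [0.4996, -0.2917, 0.0662]
tcp_rot: [[0.985, -0.172, -0.002], [-0.172, -0.985, 0.003], [-0.002, -0.002, -1.0]]
force: [-5.8, 6.5, 9.3]
opening: 0.009
grip_force: 60.1
```

```bash
python3 st.py
```

```text
16.5 [ 0.4996 -0.2917  0.0662] yaw -99.92 F [-5.8  6.5  9.3] T [0.932 0.842 0.019] 0.00895806000832803 60.13167562356102 [-0.66  0.13  1.86  0.    1.16  1.09]
```

Request:
{"fn": "move_arm", "kwargs": {"deltas": [4, 0, 0, 0, 0, 0, -0.03, 4, 0, 0, 0, 0, 0, -0.03, 4, 0, 0, 0, 0, 0, 0, 4, 0, 0, 0, 0, 0, 0]}}

```text
time_s: 16.83
ee_pos: [0.4996, -0.2916, 0.0662]
tcp_rot: [[0.974, -0.228, -0.002], [-0.228, -0.974, 0.002], [-0.003, -0.001, -1.0]]
force: [-4.8, 5.4, 9.4]
opening: 0.0088
grip_force: 61.7
```

```bash
python3 st.py
```

```text
16.8333 [ 0.4996 -0.2916  0.0662] yaw -103.18 F [-4.8  5.4  9.4] T [0.915 0.833 0.887] 0.008774349311829592 61.651993806590326 [-0.66  0.13  1.86  0.    1.16  1.14]
```

Request:
{"fn": "move_arm", "kwargs": {"deltas": [4, 0, 0, 0, 0, 0, -0.03, 4, 0, 0, 0, 0, 0, -0.03, 4, 0, 0, 0, 0, 0, 0, 4, 0, 0, 0, 0, 0, 0]}}

```text
time_s: 17.17
ee_pos: [0.4996, -0.2916, 0.0662]
tcp_rot: [[0.959, -0.284, -0.003], [-0.284, -0.959, 0.002], [-0.003, -0.001, -1.0]]
force: [-4.7, 5.8, 8.7]
opening: 0.0091
grip_force: 78.9
```

```bash
python3 st.py
```

```text
17.1667 [ 0.4996 -0.2916  0.0662] yaw -106.47 F [-4.7  5.8  8.7] T [1.034 0.872 1.633] 0.009061380860913522 78.88592843756385 [-0.66  0.13  1.86 -0.    1.16  1.2 ]
```

The screw is seated: torque rose from about 0 to 1.6 N m, starting near yaw -101°. Next I back off to yaw of about -11°.

Request:
{"fn": "move_arm", "kwargs": {"deltas": [4, 0, 0, 0, 0, 0, 0.1, 4, 0, 0, 0, 0, 0, 0.1, 4, 0, 0, 0, 0, 0, 0.1, 4, 0, 0, 0, 0, 0, 0.1, 4, 0, 0, 0, 0, 0, 0.1, 4, 0, 0, 0, 0, 0, 0.1, 4, 0, 0, 0, 0, 0, 0.1, 4, 0, 0, 0, 0, 0, 0.1, 4, 0, 0, 0, 0, 0, 0.1, 4, 0, 0, 0, 0, 0, 0.1, 4, 0, 0, 0, 0, 0, 0.1, 4, 0, 0, 0, 0, 0, 0.1, 4, 0, 0, 0, 0, 0, 0.1, 4, 0, 0, 0, 0, 0, 0.1, 4, 0, 0, 0, 0, 0, 0.1, 4, 0, 0, 0, 0, 0, 0.1, 4, 0, 0, 0, 0, 0, 0.06, 4, 0, 0, 0, 0, 0, 0, 4, 0, 0, 0, 0, 0, 0, 4, 0, 0, 0, 0, 0, 0]}}

```text
time_s: 18.83
ee_pos: [0.5004, -0.2929, 0.0662]
tcp_rot: [[0.204, 0.979, 0.001], [0.979, -0.204, -0.0], [-0.0, 0.001, -1.0]]
force: [-2.4, 1.8, 5.1]
opening: 0.0088
grip_force: 59.5
```

```bash
python3 st.py; python3 - <<'E' 2>/dev/null
from h import *
im=camera("side")[0];im2=camera("top")[0]
cv2.imwrite("pics/c9.png",np.hstack([cv2.resize(im[200:320,250:350],(330,396),interpolation=cv2.INTER_CUBIC),cv2.resize(im2[145:280,260:410],(440,396))]))
E
```

```text
18.8333 [ 0.5004 -0.2929  0.0662] yaw -11.78 F [-2.4  1.8  5.1] T [0.325 0.329 0.05 ] 0.008767995349312887 59.53221274161933 [-0.66  0.13  1.86  0.    1.16 -0.45]
```

View pics/c9.png

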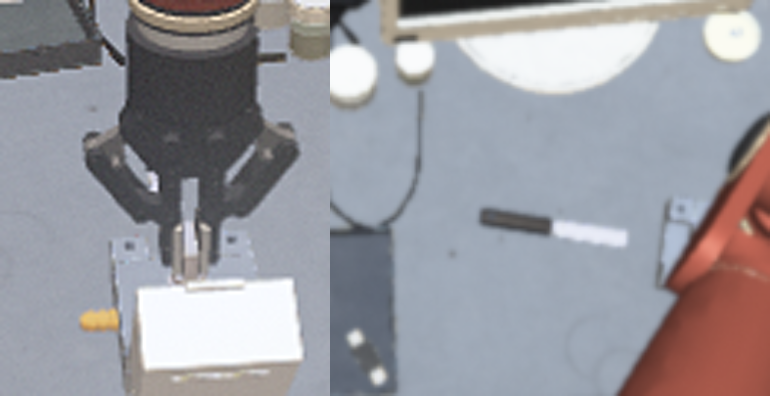

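The wing is held edge-on in the fingers at (190,260), the cover is open, and the blade lies flat on the table at (555,228). I'm handing in.

```bash
python3 -c "
from workcell import *
print(sign_off())"
```

```text
the job is handed in; nothing more can be done
None
```

I levered the cover fully open with the blade and laid the blade flat clear of the block. I then turned the thumbscrew to its seat, backed it off about 90° and left it gripped at about 60 N; the job was handed in at 18.9 s, and no verdict came back.

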